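Swing out the headphone hook and hang up the headset

ROBOT

A 6-joint arm with a two-finger parallel gripper is mounted at the origin on the work surface. World frame = base frame: x ahead of the robot, y to its left, z up, the work surface at z = 0. Lengths are in mm, angles in rad, forces in N, time in s.
With the tool pointing down it reaches from about 350 to 975 mm from the base axis. Payload 7.1 kg.
Tool frame: the origin (TCP) lies at the very end of the fingers, on their centre line; the grasp point (between the pads) lies 19 mm behind it (ctrl.tcp_to_grasp is the distance from the TCP to the grasp point, in mm); z points along the fingers, x is the direction in which the jaws open and shut, and the axes are right-handed (so a half turn about z gives the same grasp; the last joint's range is limited). The gripper opens to 88 mm and grips with 3 to 60 N. Pads are 20 mm wide; open, the fingers measure 115 mm over their backs; the gripper's body (75 mm by 178 mm) begins 61 mm behind the grasp point.
Start: joints at [1.289, 0.423, 1.63, -0, 1.089, -0.019], TCP at [162.334, 603.533, 222.675] pointing down, gripper open.
Joint ranges: [-3, 3], [-0.9, 2.11], [0.09, 2.58], [-1.31, 4.45], [0.11, 2.69], [-2.54, 2.54]. Speed limits (rad/s): [2.39, 2.39, 3.01, 3.14, 3.14, 3.14].

INTERFACE

Orientations are given as a rotation vector (axis times angle).
In Python, from workcell import get_obs, viewer, ctrl, masks_of gives the robot as it stands. The module is installed in compiled form; this text tells all that it offers.
- The arm moves only by the shell command python3 -m inch 'ROWS'. ROWS is JSON, a list of rows, each an object of numbers: "tx", "ty", "tz": the shift along the tool's x, y, z in cm; "ax", "ay", "az": the turn, a rotation vector about the tool's x, y, z in degrees; "jaw": the opening, from 0 (shut) to 1 (fully open). In form: [{"tx": .., "ty": .., "tz": .., "ax": .., "ay": .., "az": .., "jaw": ..}, ...]. A call has 1 to 12 rows; each row shifts and turns the commanded pose from where the row before left it, along the tool's axes as they then stand; what a row does not reach is not made up. A row lasts 1/8 s, in which the tool goes at most 62.5 mm and 10.7 degrees, less where a joint would pass 70% of its speed; a pose out of reach is approached as far as the arm can. A call is refused whole if a number of a shift passes 6.25 or a number of a turn 10.7, either way. A call with a gripper value outside its range is refused whole. The fingers move at their own pace and stop on an object; the grip force is fixed at half the most. Time passes only in rows, so rows that do not move let the fingers close. It gives the time, the measured TCP pose, the force and the opening at its end, in the units of the state.
- get_obs(): the state, without advancing time (a new reading comes with each control period).
- viewer.get_image(name): name is "scene" or "top" or "wrist"; returns (picture, depth): 384x512x3 uint8, red, green, blue; 384x512 float32, mm along the optical axis (not along the pixel's ray), 0 where there is no reading.
- viewer.get_calibration(name): a dict with "fx", "fy", "cx", "cy" (pixels), "rvec" (rotation vector, rad) and "tvec" (3), from world to camera coordinates, as OpenCV has them. Camera axes: x right, y down, z forward; pixel columns grow to the right and rows downward; lengths in mm; the calibration is good to about 2 mm. The wrist camera is an equidistant fisheye: a pixel r from the principal point sees the ray r / f radians off the axis. A picture is of the moment at which its call begins: read the wrist's pose just before it. get_calibration takes no time and is no camera call; for the wrist camera it gives the pose at the moment of the call.
- ctrl.close_job(): hands the job in, once; it reports no verdict.
Trained networks look in the newest picture that a camera, given by its name, has taken for a name from the list of things; names that differ only in an ending like _2 or _b are one class to them, and where a whole thing is asked for, a point or a joint stands for the part that bears it (a point fixed in the world has none). Each returns a list of dicts, best first, with "score" (0 to 1); they miss things now and then, are a little off and sometimes report something else, mostly with a low value. They report only what shows in the picture. A call takes as long as a camera call. They do not tell look-alikes from the thing itself.
- masks_of(camera, thing): "pixels" (384x512 bool, what is visible of it) and "location" ([column, row] in pixels, amid what is visible of it).
The state is a dict: "t": time; "qpos": joint angles; "qvel": joint speeds; "joint_torque": joint torques, N m; "ee_pos": TCP position; "orientation": TCP orientation; "ft_force": force on the tool from outside, world axes, zero at the start; "moment": the same for the moment, N m; "width": finger opening in mm.
Only numpy, scipy, OpenCV 4.12 (cv2) and the standard library are available. Lean on these libraries where they do the work, as an engineer would, in place of code of your own. Each camera call takes 0.05 s, during which the arm holds its last target. There are 200 camera calls.

TASK

Swing the folded headphone hook on the end of the white book hutch out until it is hard against its stop, then hang the headset on it by the middle of its headband and let go, leaving it hanging still. The hook's plate is only stuck on and the headset is delicate, so be gentle: do not wrench the hook, and set the band down on it rather than dropping or pressing it. Leave everything else on the desk where it is.

Things in the scene. Friction and masses are not known exactly. Their poses are not given: they have to be found in the camera images.
- hook (a joint): Angle of the hook's arm about its upright pin: 0 folded flat along the panel, 1.571 square out from it, hard against its stop. The hinge is stiff: turning it takes about 7 N at the post all the way, and the arm stays wherever it is left. It starts folded or a little ajar (up to 0.3).
- hutch: White book hutch, 260 x 360 x 300 mm high, fixed, its top bare. Its end panel (260 mm wide) bears the hook. Origin on the desk, in the face of that panel, under the hook's pin; axes as for hook_pin. The panel reaches 140 mm to -x and 120 mm to +x of it.
- hook_pin (a point): Hinge pin of the hook at the height of the arm's axis: 256 mm above the desk, 20 mm off the panel. +y points squarely out of the panel, -x along it to where the folded arm points, z up. Unfolding turns the arm clockwise seen from above, from -x to +y. Ears of 10 mm radius hold it, to 15 mm above the axis. The plate is stuck on with foam tape that gives 1 mm per 15 N of load; it tears off at 24 N.
- hook_post (a point): Upright black round post, 14 mm in diameter, at the free end of the arm, 82 mm from the pin. It stands 24 mm above the top of the arm, a level steel rod 12 mm thick; this point is half-way up that part, on the post's axis, 18 mm above the rod's axis. Folded, the post is 13 mm clear of the panel. Axes turn with the arm.
- hook_seat (a point): Middle of the place for the headband: on the top of the arm, 45 mm from the pin towards the post. The axes turn with the arm: -x points along it to the post, z up.
- headset_mid (a point): Headset, ~0.26 kg, upright on its cups (84 high, 60 deep, 174 wide overall). Point: 80 mm above their undersides, midway; x from cup to cup, y along the band's width. The padded band arches over, 30 mm wide, 14 thick, 77 half-width; its top is level for 27 mm, then slopes 21 degrees for 24 mm. It slides in the cups: top's underside 64 to 94 mm above the point, not measured; 20 N shifts it.
- mug: Blue ceramic mug, 82 mm wide, 95 mm high, standing left; origin at the centre of its underside. Bystander.
- mouse: Black computer mouse, 110 x 60 x 30 mm, far side of the desk; origin under its centre. Bystander.
- phone: Black mobile phone lying flat, 150 x 72 x 9 mm, near the hook's end of the hutch; origin under its centre. Bystander.
- pen_cup: Dark steel pen cup with three pens, 72 mm wide, 100 mm high (pens to 165 mm), on the left; origin under its centre. Bystander.
- stapler: Red stapler, 125 x 34 x 49 mm, beyond the headset; origin under its centre. Bystander.
Things that resemble listed ones, but are neither listed nor needed, are in the scene too. There is more than one size of the part that bears headset_mid; the job needs the largest.

How it is judged (in metres and radians):
On the way, in this order (a step that is already met when the one before it is completed fails the run):
1. the hook is fully out, within 0.03 rad of its stop, while the headset is not yet on it (value of joint hook above 1.54 rad and contact force between headset and hook below 0.05 N), for 0.3 s.
2. the headset hangs by the middle of its band on the swung-out arm, between pin and post (value of joint hook above 1.54 rad and contact force between headset and hook above 1 N and x of headset_mid in the frame of hook_seat between -0.026 and 0.026 m and y of headset_mid in the frame of hook_seat between -0.025 and 0.025 m and z of headset_mid in the frame of hook_seat between -0.105 and -0.05 m and angle between headset_mid's own z axis and vertical below 0.2 rad), for 0.2 s.
At the end, for the whole second after the job is handed in: The hook stands within 0.03 rad of its stop; the headset hangs on it upright (tilt under 0.2 rad), its middle within 26 mm along and 25 mm across of the seat point and 50 to 105 mm below it, resting on the arm with more than 1 N, still (under 0.03 m/s) and let go (all of step 2 and linear speed of headset below 0.03 m/s and contact force between headset and the fingers below 0.05 N); the robot touches nothing.
It fails at once if the hook's plate is dragged more than 1.6 mm on its foam tape (a load of 24 N: torn off) (distance of hook_pin from where it was at the start of the episode above 0.0016 m).
It fails at once if the headset is pressed or dropped on the hook with more than 12 N (contact force between headset and hook above 12 N).
It fails at once if the headset is let fall: out of the fingers and moving faster than 0.25 m/s (a drop of over 3 mm) (linear speed of headset above 0.25 m/s and contact force between the fingers and headset below 0.5 N).
It fails at once if the headset is tipped over (more than 45 degrees) (angle between headset_mid's own z axis and vertical above 0.785 rad).
It fails at once if another thing on the desk is moved by more than 20 mm (distance of any of mug, mouse, phone, pen_cup, stapler from where it was at the start of the episode above 0.02 m).
It also fails if it takes over 72 s, if anything falls off the work surface, if the arm or the gripper's body presses on something with over 40 N, if the wrist force passes 120 N, or if a joint passes its speed limit or range.

## Working session

There is one attempt and no reset: what is moved stays moved. The work goes in short steps, Python scripts to look and compute and a shell command to move; the robot and the scene stay as the last step left them, time stands still between calls to the robot, and variables do not carry over. Pictures are saved under pics/ and viewed, about 8 in all and at most 12, crops included, and the job is handed in when it is done.

```bash
mkdir -p pics; cat > h.py <<'E'
import numpy as np, cv2
from workcell import get_obs, viewer, ctrl, masks_of
def cal(n):
    c=viewer.get_calibration(n); R=cv2.Rodrigues(np.array(c['rvec'],float))[0]; return c,R,np.array(c['tvec'],float).ravel()
def rays(n,uv,C=None):
    c,R,t=C or cal(n); uv=np.atleast_2d(uv).astype(float)
    x=(uv[:,0]-c['cx'])/c['fx']; y=(uv[:,1]-c['cy'])/c['fy']
    if n=='wrist':
        r=np.hypot(x,y)+1e-9; d=np.c_[x/r*np.sin(r),y/r*np.sin(r),np.cos(r)]
    else: d=np.c_[x,y,np.ones(len(x))]
    return -R.T@t, d@R, d   # origin, world dir, cam dir
def pts(n,mask,dep,C=None):
    v,u=np.nonzero(mask&(dep>0)); o,d,dc=rays(n,np.c_[u,v],C); return o+d*(dep[v,u]/dc[:,2])[:,None]
def save(p,im,s=1): cv2.imwrite('pics/'+p,cv2.resize(im[:,:,::-1],None,fx=s,fy=s,interpolation=cv2.INTER_CUBIC))
E
python3 - <<'E'
from h import *
np.set_printoptions(precision=1,suppress=True)
ims=[]
for n in ['scene','top']:
    im,d=viewer.get_image(n); np.savez(f'{n}.npz',im=im,d=d); C=cal(n); ims.append(im)
    save(n+'.png',im,1.5)
    print(n,-C[1].T@C[2])
    for th in ['hook','hutch','headset_mid','mug','mouse','phone','pen_cup','stapler']:
        for m in masks_of(n,th)[:4]:
            P=pts(n,m['pixels'],d,C)
            if len(P): print(th,round(m['score'],2),np.array(m['location']),m['pixels'].sum(),np.median(P,0),np.percentile(P,2,0),np.percentile(P,98,0))
print(get_obs())
E
```

```text
scene [1234.7 -221.5  885.2]
hook 0.72 [149.2 188.5] 168 [ 501.5 -145.8  262.3] [ 475.2 -178.9  251.3] [ 555.8 -128.5  287.9]
hutch 0.72 [ 73.5 250.2] 23688 [ 568.2 -349.7  211.4] [ 381.3 -543.4   19.4] [ 657.1 -174.9  303.1]
headset_mid 0.96 [200.  181.5] 643 [345.6  36.4  57.7] [238.2 -13.7   1.5] [373.7 104.9 115.1]
headset_mid 0.79 [254.7 212.3] 1227 [572.4 130.8  81.6] [367.7  91.8   0.4] [605.1 224.1 164.8]
headset_mid 0.57 [294.9 208.9] 730 [569.2 253.9  56.9] [494.4 208.    0.5] [602.5 327.5 114.5]
mug 0.87 [322.9 167.3] 719 [448.3 442.9  63.6] [396.2 411.2   7. ] [475.4 490.4  96.6]
mouse 0.89 [233.3 293.3] 647 [735.6 -28.3  30. ] [690.9 -56.9  15.1] [774.5   7.   33.4]
phone 0.86 [215.2 244.9] 950 [547.3  -7.6  10.4] [468.6 -41.8   4.4] [612.6  27.9  13.8]
phone 0.16 [152.4 189.6] 192 [ 496.6 -143.   262.2] [ 185.7 -178.6    0.2] [ 555.9 -111.8  288. ]
pen_cup 0.63 [361.8 205.2] 848 [649.3 450.1  71.3] [603.2 429.5   0.9] [672.9 500.3 146.8]
stapler 0.93 [305.  261.8] 669 [734.6 185.4  39.5] [670.1 176.6   4. ] [788.1 207.5  49.6]
top [ 503.1  143.  1267.9]
hook 0.72 [238.8
[... 752 characters left out ...]
3.1 243.9] 1301 [430.3 465.9  33.3] [379.3 412.5   0.1] [472.1 490.9  96.8]
phone 0.92 [320.7 199.6] 1689 [536.4  -5.2   8.8] [465.8 -40.5   3.6] [609.1  30.3  13.7]
pen_cup 0.65 [125.3 160.2] 999 [637.4 467.6  62.8] [601.7 430.3   1.3] [668.5 498.5 154.2]
stapler 0.7 [239.1 125.4] 612 [722.2 193.8  42.5] [665.7 179.1   9.3] [781.1 209.   49.8]
{'t': 0.9, 'qpos': array([ 1.3,  0.4,  1.6,  0. ,  1.1, -0. ]), 'qvel': array([ 0.,  0.,  0.,  0.,  0., -0.]), 'joint_torque': array([ -0. , -54.5, -27.4,   0.1,   0. ,   0. ]), 'ee_pos': array([162.3, 603.5, 222.7]), 'orientation': array([-2.5, -1.9, -0. ]), 'ft_force': array([0.4, 0.2, 0.1]), 'moment': array([0., 0., 0.]), 'width': 88.2198703661046}
```

```bash
python3 - <<'E'
from h import *
a=np.load('scene.npz');b=np.load('top.npz')
A=cv2.resize(a['im'][140:320,90:390],(800,480)); save('s1.png',A)
B=cv2.resize(b['im'][130:300,170:470],(795,450)); save('t1.png',B)
np.set_printoptions(precision=1,suppress=True)
# headset top: fit
for n,z in (('scene',a),('top',b)):
    m=[x for x in masks_of(n,'headset_mid')]
    for x in m:
        P=pts(n,x['pixels'],z['d'])
        if P[:,2].max()<158 : continue
        Q=P[(P[:,2]>140)&(P[:,2]<175)]; 
        if len(Q)<30: continue
        (c,s,ang)=cv2.minAreaRect(Q[:,:2].astype(np.float32)); print(n,x['location'],len(Q),'rect',c,s,ang,'ztop',np.percentile(Q[:,2],[50,90,99]))
        T=Q[Q[:,2]>np.percentile(Q[:,2],95)-4]; print('top rect',cv2.minAreaRect(T[:,:2].astype(np.float32)),T.mean(0))
        W=P[(P[:,2]<90)]; print('low', np.percentile(W,[2,98],axis=0))
E
```

```text
scene [254.7, 212.3] 324 rect (520.505859375, 143.19415283203125) (31.57969093322754, 131.1179962158203) 70.96503448486328 ztop [158.3 164.6 166. ]
top rect ((521.2471923828125, 142.54379272460938), (30.29255485534668, 62.41261672973633), 70.72117614746094) [521.1 142.6 163.7]
low [[344.7  91.3  -0.6]
 [605.5 241.5  85.9]]
top [258.9, 208.5] 751 rect (518.8944702148438, 143.57394409179688) (30.955333709716797, 128.40431213378906) 71.03461456298828 ztop [157.8 164.1 166.2]
top rect ((515.5611572265625, 144.6609649658203), (30.797250747680664, 60.832027435302734), 71.16795349121094) [517.4 143.3 163.4]
low [[436.2  97.5   9. ]
 [599.9 192.   86.7]]
top [127.3, 161.1] 43 rect (630.17138671875, 465.2708435058594) (45.40342330932617, 40.5293083190918) 68.54904174804688 ztop [153.4 162.9 165.5]
top rect ((638.6181030273438, 440.4871520996094), (4.358788967132568, 4.888938903808594), 55.729034423828125) [638.6 440.4 163.3]
low [[601.6 430.3   0.8]
 [668.4 498.3  88.3]]
```

View pics/s1.png

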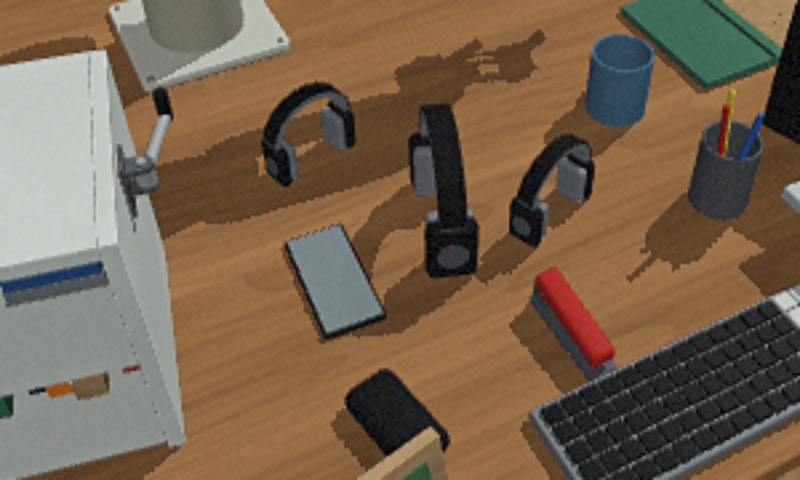

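View pics/t1.png

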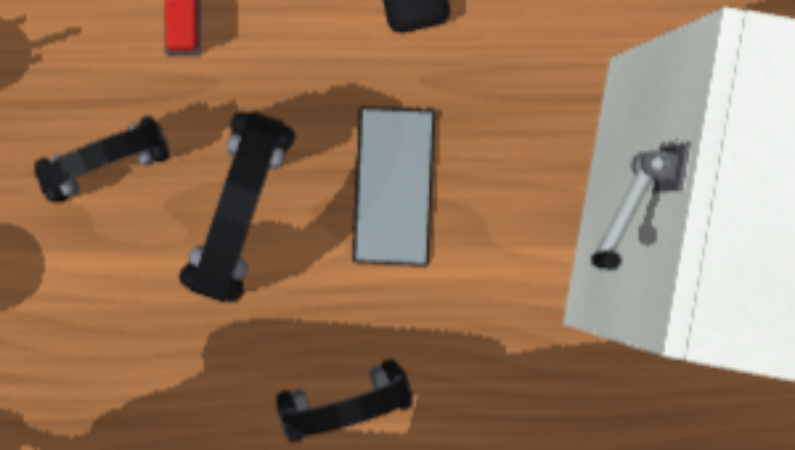

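The largest headset is the middle one, at crop (440,190) in the scene picture (full picture 255,212). Its band top is about 165 mm. The two look-alikes at crop (310,130) and (550,190) only reach about 115 mm. The hook is at crop (150,145), a little ajar. I'll move the wrist camera closer to check.

```bash
python3 -m inch '[{"tx":-4.15,"ty":3.81,"tz":-1.67},{"tx":-4.15,"ty":3.81,"tz":-1.67},{"tx":-4.15,"ty":3.81,"tz":-1.67},{"tx":-4.15,"ty":3.81,"tz":-1.67},{"tx":-4.15,"ty":3.81,"tz":-1.67},{"tx":-4.15,"ty":3.81,"tz":-1.67},{"tx":-4.15,"ty":3.81,"tz":-1.67},{"tx":-4.15,"ty":3.81,"tz":-1.67},{"tx":-4.15,"ty":3.81,"tz":-1.67},{"tx":-4.15,"ty":3.81,"tz":-1.67},{"tx":-4.15,"ty":3.81,"tz":-1.67},{"tx":-4.15,"ty":3.81,"tz":-1.67}]'
python3 - <<'E'
from h import *
np.set_printoptions(precision=1,suppress=True)
C=cal('wrist'); im,d=viewer.get_image('wrist'); np.savez('w1.npz',im=im,d=d,c=C[0],R=C[1],t=C[2])
print(-C[1].T@C[2],C[1][2],C[0]['fx'],get_obs()['ee_pos'])
save('w1.png',im,1.5)
for th in ['hook','hutch','headset_mid']:
    for m in masks_of('wrist',th)[:4]:
        P=pts('wrist',m['pixels'],d,C)
        if len(P): print(th,round(m['score'],2),np.array(m['location']),m['pixels'].sum(),np.median(P,0),np.percentile(P,2,0),np.percentile(P,98,0))
E
```

```text
[ 98.2 621.1 383.8] [ 0.2 -0.1 -1. ] 297.3186396354542 [162.3 603.5 222.7]$[0]: bad value
```

View pics/w1.png

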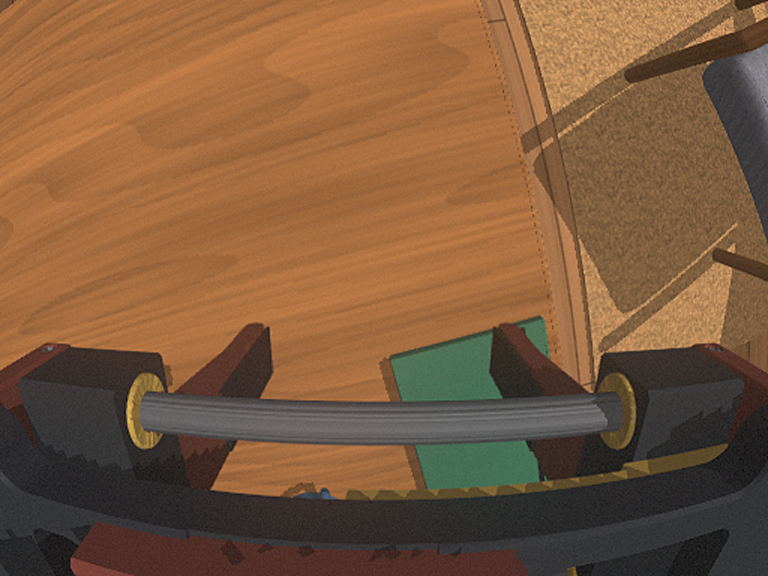

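The picture shows only bare desk and the fingers: the move was refused because rows need all the keys. I'll retry.

```bash
python3 -m inch '[{"tx":-4.15,"ty":3.81,"tz":-1.67,"ax":0,"ay":0,"az":0,"jaw":1},{"tx":-4.15,"ty":3.81,"tz":-1.67,"ax":0,"ay":0,"az":0,"jaw":1},{"tx":-4.15,"ty":3.81,"tz":-1.67,"ax":0,"ay":0,"az":0,"jaw":1},{"tx":-4.15,"ty":3.81,"tz":-1.67,"ax":0,"ay":0,"az":0,"jaw":1},{"tx":-4.15,"ty":3.81,"tz":-1.67,"ax":0,"ay":0,"az":0,"jaw":1},{"tx":-4.15,"ty":3.81,"tz":-1.67,"ax":0,"ay":0,"az":0,"jaw":1},{"tx":-4.15,"ty":3.81,"tz":-1.67,"ax":0,"ay":0,"az":0,"jaw":1},{"tx":-4.15,"ty":3.81,"tz":-1.67,"ax":0,"ay":0,"az":0,"jaw":1},{"tx":-4.15,"ty":3.81,"tz":-1.67,"ax":0,"ay":0,"az":0,"jaw":1},{"tx":-4.15,"ty":3.81,"tz":-1.67,"ax":0,"ay":0,"az":0,"jaw":1},{"tx":-4.15,"ty":3.81,"tz":-1.67,"ax":0,"ay":0,"az":0,"jaw":1},{"tx":-4.15,"ty":3.81,"tz":-1.67,"ax":0,"ay":0,"az":0,"jaw":1}]'
cat > look.py <<'E'
from h import *
import sys
np.set_printoptions(precision=1,suppress=True)
k=sys.argv[1]
C=cal('wrist'); im,d=viewer.get_image('wrist'); np.savez(k+'.npz',im=im,d=d,R=C[1],t=C[2],c=[C[0][q] for q in('fx','fy','cx','cy')])
print('cam',-C[1].T@C[2],get_obs()['ee_pos'],get_obs()['orientation'])
save(k+'.png',im,1.5)
for th in ['hook','hutch','headset_mid']:
    for m in masks_of('wrist',th)[:4]:
        P=pts('wrist',m['pixels'],d,C)
        if len(P): print(th,round(m['score'],2),np.array(m['location']),m['pixels'].sum(),np.median(P,0),np.percentile(P,2,0),np.percentile(P,98,0))
E
python3 look.py w2
```

```text
t: 2.7
ee_pos: [475.0, 2.0, 423.9]
orientation: [2.493, 1.911, 0.001]
ft_force: [1.3, 1.0, -0.4]
width: 88.0
cam [410.7  19.6 585. ] [478.2  -2.8 426. ] [2.5 1.9 0. ]
hook 0.78 [141.8 218.4] 462 [ 480.5 -134.2  261. ] [ 467.3 -183.2  189.4] [ 511.1 -125.4  285.6]
hook 0.65 [270.9 258.4] 436 [696.4 -21.6  26.3] [448.2 -55.8   1.5] [717.4  10.7 515.6]
hook 0.33 [472.9 176.8] 1526 [631.6 446.8  72.7] [601.6 431.1  -0.7] [669.4 499.2 149.6]
hutch 0.83 [ 92.1 197.8] 14641 [ 438.  -187.3  273.7] [ 357.3 -428.4   17.3] [ 642.  -132.3  300.3]
headset_mid 0.88 [259.1  73.6] 1256 [341.5  44.4  99.7] [317.7  -9.   19.5] [369.8 103.2 113.1]
headset_mid 0.82 [402.3 168.4] 1415 [562.8 261.7  79.9] [526.8 209.8  10.7] [591.5 315.8 112.5]
headset_mid 0.67 [342.6 164.7] 3164 [516.2 141.1 140.5] [437.4  95.7  17.1] [587.9 175.7 163.2]
headset_mid 0.51 [472.7 178.4] 1493 [631.2 447.   73.8] [601.6 431.1   2.8] [669.1 499.5 148.9]
```

View pics/w2.png

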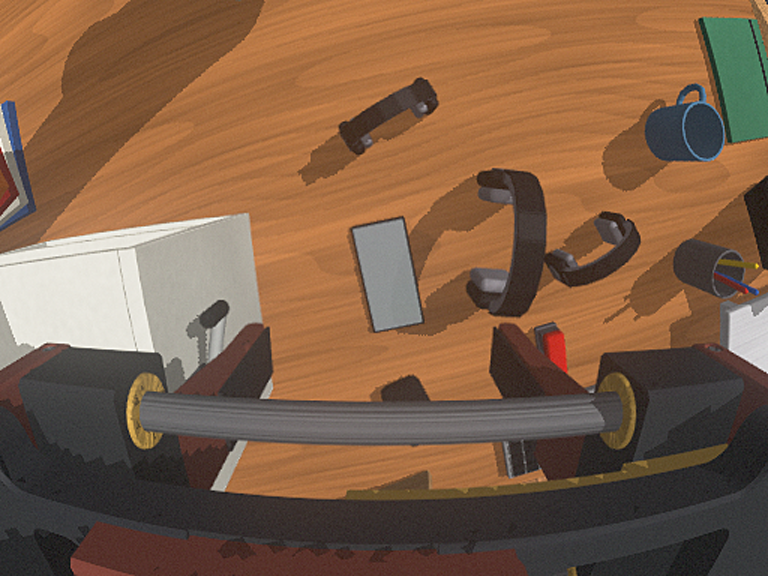

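Wrist view: post top at picture (213,315), i.e. raw (142,210). The large headset is at (525,240) and the small look-alikes at (390,115) and (595,250). I'll move the camera over the hook for a second, closer view.

```bash
python3 -m inch '[{"tx":-2.2,"ty":4.4,"tz":0,"ax":0,"ay":0,"az":0,"jaw":1},{"tx":-2.2,"ty":4.4,"tz":0,"ax":0,"ay":0,"az":0,"jaw":1},{"tx":-2.2,"ty":4.4,"tz":0,"ax":0,"ay":0,"az":0,"jaw":1},{"tx":0,"ty":0,"tz":0,"ax":0,"ay":0,"az":0,"jaw":0.5},{"tx":0,"ty":0,"tz":0,"ax":0,"ay":0,"az":0,"jaw":0.5}]'
python3 look.py w3
python3 - <<'E'
from h import *
im=np.load('w3.npz')['im']
m=masks_of('wrist','hook')[0]; u,v=map(int,m['location']); print(u,v)
u0=max(0,u-60);v0=max(0,v-45); print(u0,v0)
save('w3c.png',im[v0:v0+100,u0:u0+130],6)
E
```

```text
t: 3.52
ee_pos: [584.0, -92.6, 422.4]
orientation: [-2.491, -1.912, 0.001]
ft_force: [0.4, 0.1, -0.1]
width: 71.7
cam [520.1 -75.2 583.7] [583.9 -92.5 422.8] [-2.5 -1.9  0. ]
hook 0.71 [185.7 119.6] 799 [ 498.6 -145.1  260.2] [ 470.3 -166.3  254.8] [ 537.8 -126.   285.8]
hutch 0.56 [101.4 145.1] 35641 [ 495.9 -234.7  298.8] [ 389.2 -408.1   60. ] [ 613.1 -157.4  300.5]
headset_mid 0.93 [283.2  13.9] 1112 [347.5  18.4  59.2] [325.4 -12.5   8.7] [373.3 103.1 112.4]
headset_mid 0.78 [431.2 110.3] 1271 [566.2 254.1  73.3] [529.3 209.9   9.8] [598.3 313.8 112.7]
headset_mid 0.58 [379.9  85.3] 3452 [520.2 139.7 131.1] [438.4  93.9  -0.5] [596.3 189.9 163.3]
185 119
125 74
```

View pics/w3c.png

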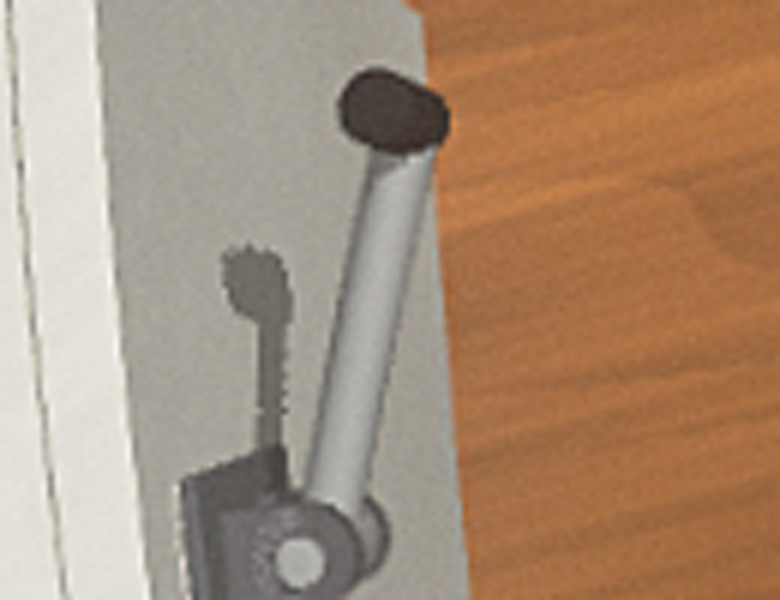

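```bash
cat > geo.py <<'E'
from h import *
np.set_printoptions(precision=2,suppress=True)
def W(k):
    z=np.load(k+'.npz'); c=dict(zip(('fx','fy','cx','cy'),z['c'])); return z['im'],z['d'],(c,z['R'],z['t'])
def at(k,uv,zz):
    _,_,C=W(k); o,d,_=rays('wrist',uv,C); return (o+d*((zz-o[2])/d[:,2:3]))[0]
E
python3 - <<'E'
from geo import *
im,d,C=W('w3')
post=at('w3',[188,91.2],286); pin=at('w3',[175,167.7],271)
print('post',post,'pin',pin,'dist',np.hypot(*(post-pin)[:2]))
print('depth z', pts('wrist',np.eye(1)[0,0]*0+ (np.add.outer(abs(np.arange(384)-91),abs(np.arange(512)-188))<4),d,C).mean(0), pts('wrist',(np.add.outer(abs(np.arange(384)-168),abs(np.arange(512)-175))<3),d,C).mean(0))
P2=at('w2',[142,210],286); print('post from w2',P2)
# panel plane, from all views
for n in ['w3','w2','scene','top']:
    if n[0]=='w': im,dd,CC=W(n); nm='wrist'
    else: z=np.load(n+'.npz'); dd=z['d']; CC=cal(n); nm=n
    P=pts(nm,np.ones(dd.shape,bool),dd,CC)
    P=P[(P[:,2]>60)&(P[:,2]<285)&(P[:,0]>400)&(P[:,0]<640)]
    # panel guess: y = -165 -0.17 (x-536)
    r=P[:,1]-(-180-0.17*(P[:,0]-536)); Q=P[abs(r)<15]
    for i in range(4):
        k=np.polyfit(Q[:,0],Q[:,1],1); r=Q[:,1]-np.polyval(k,Q[:,0]); Q=Q[abs(r-np.median(r))<6/(i+1)+2]
    a=np.arctan(k[0]); yv=np.array([-np.sin(a),np.cos(a)])
    print(n,len(Q),'yaw deg',np.degrees(a),'pin off panel',(pin[1]-np.polyval(k,pin[0]))*np.cos(a),'panel x range',np.percentile(Q[:,0],[1,99]))
v=(post-pin)[:2]; print('arm world deg',np.degrees(np.arctan2(v[1],v[0])))
E
```

```text
post [ 474.15 -131.04  286.  ] pin [ 546.85 -171.08  271.  ] dist 82.99720472917767Traceback (most recent call last):
  File "<stdin>", line 5, in <module>
  File "h.py", line 13, in pts
    v,u=np.nonzero(mask&(dep>0)); o,d,dc=rays(n,np.c_[u,v],C); return o+d*(dep[v,u]/dc[:,2])[:,None]
                   ~~~~^^~~~~~~
TypeError: ufunc 'bitwise_and' not supported for the input types, and the inputs could not be safely coerced to any supported types according to the casting rule ''safe''
```

```bash
python3 - <<'E'
from geo import *
im,d,C=W('w3')
post=at('w3',[188,91.2],286); pin=at('w3',[175,167.7],271)
nb=lambda u,v,r:(np.add.outer(abs(np.arange(384)-v),abs(np.arange(512)-u))<r)
print('depth z', pts('wrist',nb(188,91,4),d,C).mean(0), pts('wrist',nb(175,168,3),d,C).mean(0))
P2=at('w2',[142,210],286); print('post from w2',P2)
for n in ['w3','w2','scene','top']:
    if n[0]=='w': im,dd,CC=W(n); nm='wrist'
    else: z=np.load(n+'.npz'); dd=z['d']; CC=cal(n); nm=n
    P=pts(nm,np.ones(dd.shape,bool),dd,CC)
    P=P[(P[:,2]>60)&(P[:,2]<285)&(P[:,0]>400)&(P[:,0]<640)]
    r=P[:,1]-(-190-0.17*(P[:,0]-547)); Q=P[abs(r)<15]
    if len(Q)<50: continue
    for i in range(4):
        k=np.polyfit(Q[:,0],Q[:,1],1); r=Q[:,1]-np.polyval(k,Q[:,0]); Q=Q[abs(r-np.median(r))<6/(i+1)+2]
    a=np.arctan(k[0])
    print(n,len(Q),'yaw deg',np.degrees(a),'pin off panel',(pin[1]-np.polyval(k,pin[0]))*np.cos(a),'panel x range',np.percentile(Q[:,0],[1,99]))
v=(post-pin)[:2]; print('arm world deg',np.degrees(np.arctan2(v[1],v[0])))
E
```

```text
depth z [ 473.81 -131.17  285.05] [ 547.   -170.57  273.01]
post from w2 [ 471.16 -124.8   286.  ]
w3 5548 yaw deg -11.169962844553433 pin off panel 20.05993129960278 panel x range [407.22 632.59]
w2 4918 yaw deg -11.120751965443588 pin off panel 20.021984218464798 panel x range [405.24 536.01]
scene 767 yaw deg -11.12210567616801 pin off panel 21.287763961322007 panel x range [409.93 638.64]
top 2845 yaw deg -11.15325944869295 pin off panel 21.31566763756152 panel x range [406.6  637.78]
arm world deg 151.15464122681465
```

```bash
python3 -m inch '[{"tx":0,"ty":0,"tz":0,"ax":0,"ay":0,"az":6.94,"jaw":0.5},{"tx":0,"ty":0,"tz":0,"ax":0,"ay":0,"az":6.93,"jaw":0.5},{"tx":-2.76,"ty":-2.58,"tz":0,"ax":0,"ay":0,"az":0,"jaw":0.5},{"tx":-2.76,"ty":-2.58,"tz":0,"ax":0,"ay":0,"az":0,"jaw":0.5},{"tx":-2.76,"ty":-2.58,"tz":0,"ax":0,"ay":0,"az":0,"jaw":0.5},{"tx":0,"ty":0,"tz":5,"ax":0,"ay":0,"az":0,"jaw":0.5},{"tx":0,"ty":0,"tz":5,"ax":0,"ay":0,"az":0,"jaw":0.5},{"tx":0,"ty":0,"tz":0,"ax":0,"ay":0,"az":0,"jaw":0.5},{"tx":0,"ty":0,"tz":0,"ax":0,"ay":0,"az":0,"jaw":0.5}]'
python3 look.py w4
cat > st.py <<'E'
from h import *
np.set_printoptions(precision=2,suppress=True)
pin=np.array([547,-171.]);seat_dir=np.radians(78.85)
def state():
    o=get_obs(); R=cv2.Rodrigues(np.array(o['orientation']))[0]; p=np.array(o['ee_pos'])
    return o,R,p
if __name__=='__main__':
    o,R,p=state(); print('t',o['t'],'p',p,'yaw',np.degrees(np.arctan2(R[1,0],R[0,0])),'z',R[:,2],'F',o['ft_force'],'w',o['width'])
    print('pin in tool',R.T@np.r_[pin-p[:2],256-p[2]],'F tool',R.T@o['ft_force'])
E
python3 st.py
```

```text
t: 4.9
ee_pos: [477.9, -129.3, 325.0]
orientation: [2.704, 1.596, 0.003]
ft_force: [-0.6, -0.6, -0.3]
width: 43.9
cam [419.4 -96.8 486. ] [ 478.3 -129.4  325.4] [2.7 1.6 0. ]
hook 0.88 [247.  229.2] 1168 [ 492.4 -142.1  260.7] [ 466.9 -162.1  254.6] [ 525.5 -125.9  285.7]
hutch 0.81 [165.4 210.4] 20302 [ 434.1 -188.5  298.2] [ 384.1 -318.4   39.8] [ 597.  -134.8  300.2]
headset_mid 0.88 [441.  104.8] 4754 [516.  139.1 123.9] [437.2  92.9  15.9] [587.9 175.6 163. ]
headset_mid 0.73 [310.7  26.2] 1871 [344.5  25.6  95.8] [324.9 -12.8   9.5] [370.7 102.  112.9]
headset_mid 0.59 [483.9 100.4] 1376 [558.8 287.2  84.3] [526.5 214.2   8.5] [589.3 318.3 112.6]
t 5.1 p [ 478.   -129.39  324.9 ] yaw 61.08554378789875 z [ 0. -0. -1.] F [-0.88 -0.08 -0.11] w 43.957876084597366
pin in tool [-3.11 80.3  69.14] F tool [-0.5  -0.73  0.11]
```

View pics/w4.png

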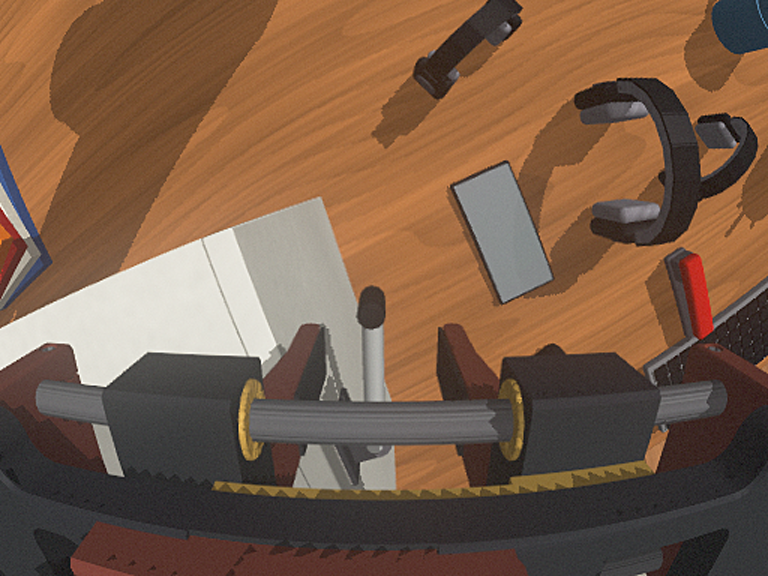

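The post (picture 371,300) sits between the open fingers, and the left finger is lined up with the gap to the panel. I'll descend and bring that finger up to the post.

```bash
python3 -m inch '[{"tx":0,"ty":0,"tz":2.0,"ax":0,"ay":0,"az":0,"jaw":0.5},{"tx":0,"ty":0,"tz":2.0,"ax":0,"ay":0,"az":0,"jaw":0.5},{"tx":0,"ty":0,"tz":1.7,"ax":0,"ay":0,"az":0,"jaw":0.5},{"tx":0.4,"ty":0,"tz":0,"ax":0,"ay":0,"az":0,"jaw":0.5},{"tx":0.4,"ty":0,"tz":0,"ax":0,"ay":0,"az":0,"jaw":0.5},{"tx":0.2,"ty":0,"tz":0,"ax":0,"ay":0,"az":0,"jaw":0.5},{"tx":0,"ty":0,"tz":0,"ax":0,"ay":0,"az":0,"jaw":0.5}]'
python3 st.py
```

```text
t: 5.98
ee_pos: [482.3, -120.3, 266.7]
orientation: [2.705, 1.596, 0.001]
ft_force: [-0.4, 0.2, 0.1]
width: 43.7
t 5.975 p [ 482.26 -120.34  266.69] yaw 61.09816362187036 z [ 0. -0. -1.] F [-0.36  0.23  0.11] w 43.71562101152713
pin in tool [-13.07  81.15  10.78] F tool [ 0.03 -0.43 -0.11]
```

```bash
python3 -m inch '[{"tx":0.56,"ty":0.117,"tz":0,"ax":0,"ay":0,"az":4,"jaw":0.5},{"tx":0.56,"ty":0.117,"tz":0,"ax":0,"ay":0,"az":4,"jaw":0.5},{"tx":0.56,"ty":0.117,"tz":0,"ax":0,"ay":0,"az":4,"jaw":0.5},{"tx":0.56,"ty":0.117,"tz":0,"ax":0,"ay":0,"az":4,"jaw":0.5},{"tx":0.56,"ty":0.117,"tz":0,"ax":0,"ay":0,"az":4,"jaw":0.5}]'
python3 st.py
```

```text
t: 6.6
ee_pos: [502.2, -102.7, 266.1]
orientation: [2.942, 1.099, -0.005]
ft_force: [-5.0, -5.6, 1.1]
width: 44.0
t 6.6 p [ 502.23 -102.66  266.13] yaw 40.956193677873266 z [-0. -0. -1.] F [-5.02 -5.61  1.11] w 43.961663167517024
pin in tool [-10.95  80.95  10.17] F tool [-7.47  0.95 -1.09]
```

```bash
python3 -m inch '[{"tx":0.56,"ty":0.117,"tz":0,"ax":0,"ay":0,"az":4,"jaw":0.5},{"tx":0.56,"ty":0.117,"tz":0,"ax":0,"ay":0,"az":4,"jaw":0.5},{"tx":0.56,"ty":0.117,"tz":0,"ax":0,"ay":0,"az":4,"jaw":0.5},{"tx":0.56,"ty":0.117,"tz":0,"ax":0,"ay":0,"az":4,"jaw":0.5},{"tx":0.56,"ty":0.117,"tz":0,"ax":0,"ay":0,"az":4,"jaw":0.5},{"tx":0.56,"ty":0.117,"tz":0,"ax":0,"ay":0,"az":4,"jaw":0.5},{"tx":0.56,"ty":0.117,"tz":0,"ax":0,"ay":0,"az":4,"jaw":0.5},{"tx":0.56,"ty":0.117,"tz":0,"ax":0,"ay":0,"az":4,"jaw":0.5},{"tx":0.56,"ty":0.117,"tz":0,"ax":0,"ay":0,"az":4,"jaw":0.5},{"tx":0.56,"ty":0.117,"tz":0,"ax":0,"ay":0,"az":4,"jaw":0.5},{"tx":0.56,"ty":0.117,"tz":0,"ax":0,"ay":0,"az":4,"jaw":0.5}]'
python3 st.py
```

```text
t: 7.98
ee_pos: [561.8, -91.4, 265.7]
orientation: [-3.14, 0.084, 0.008]
ft_force: [-7.5, 1.5, 3.9]
width: 43.8
t 7.975 p [561.82 -91.41 265.72] yaw -3.0609736390595033 z [-0.  0. -1.] F [-7.55  1.55  3.86] w 43.8309268628992
pin in tool [-10.5   80.27   9.72] F tool [-7.64 -1.14 -3.82]
```

```bash
python3 -m inch '[{"tx":0.56,"ty":0.117,"tz":0,"ax":0,"ay":0,"az":4,"jaw":0.5},{"tx":0.56,"ty":0.117,"tz":0,"ax":0,"ay":0,"az":4,"jaw":0.5},{"tx":0.14,"ty":0.03,"tz":0,"ax":0,"ay":0,"az":1,"jaw":0.5},{"tx":0,"ty":0,"tz":0,"ax":0,"ay":0,"az":0,"jaw":0.5}]'
python3 st.py
```

```text
t: 8.48
ee_pos: [574.3, -94.8, 265.8]
orientation: [-3.123, 0.327, 0.007]
ft_force: [-6.7, 4.0, 2.8]
width: 43.9
t 8.475 p [574.33 -94.84 265.79] yaw -11.947636651924258 z [-0.  0. -1.] F [-6.66  4.02  2.78] w 43.944806650699356
pin in tool [-10.92  80.17   9.78] F tool [-7.36 -2.55 -2.75]
```

```bash
for i in 1; do python3 -m inch '[{"tx":0.1,"ty":0,"tz":0,"ax":0,"ay":0,"az":0,"jaw":0.5},{"tx":0,"ty":0,"tz":0,"ax":0,"ay":0,"az":0,"jaw":0.5}]'; python3 st.py; done
python3 -m inch '[{"tx":0.08,"ty":0,"tz":0,"ax":0,"ay":0,"az":0,"jaw":0.5},{"tx":0,"ty":0,"tz":0,"ax":0,"ay":0,"az":0,"jaw":0.5}]'; python3 st.py
```

```text
t: 8.72
ee_pos: [575.2, -94.9, 265.8]
orientation: [-3.123, 0.326, 0.007]
ft_force: [-5.9, 3.3, 3.0]
width: 43.7
t 8.725 p [575.21 -94.91 265.83] yaw -11.93332211920143 z [-0.  0. -1.] F [-5.95  3.25  2.96] w 43.721660785378326
pin in tool [-11.83  80.28   9.82] F tool [-6.51 -1.95 -2.93]
t: 8.98
ee_pos: [576.0, -95.0, 265.9]
orientation: [-3.123, 0.326, 0.007]
ft_force: [-6.0, 3.4, 3.2]
width: 43.8
t 8.975 p [576.01 -95.03 265.86] yaw -11.933183808761504 z [-0.  0. -1.] F [-5.97  3.44  3.16] w 43.827335269337475
pin in tool [-12.63  80.33   9.83] F tool [-6.56 -2.13 -3.13]
```

```bash
python3 -m inch '[{"tx":0.08,"ty":0,"tz":0,"ax":0,"ay":0,"az":0,"jaw":0.5},{"tx":0,"ty":0,"tz":0,"ax":0,"ay":0,"az":0,"jaw":0.5}]'; python3 st.py | tail -1
python3 -m inch '[{"tx":0.06,"ty":0,"tz":0,"ax":0,"ay":0,"az":0,"jaw":0.5},{"tx":0,"ty":0,"tz":0,"ax":0,"ay":0,"az":0,"jaw":0.5}]'; python3 st.py
```

```text
t: 9.22
ee_pos: [576.8, -95.1, 265.9]
orientation: [-3.123, 0.326, 0.007]
ft_force: [-6.1, 3.4, 2.4]
width: 43.9
pin in tool [-13.4   80.4    9.83] F tool [-6.7  -2.03 -2.35]
t: 9.48
ee_pos: [577.3, -95.2, 265.8]
orientation: [-3.123, 0.327, 0.007]
ft_force: [-6.5, 4.3, 3.3]
width: 43.8
t 9.475 p [577.34 -95.24 265.85] yaw -11.93702620110543 z [-0.  0. -1.] F [-6.5   4.33  3.34] w 43.81456918339962
pin in tool [-13.97  80.41   9.82] F tool [-7.27 -2.89 -3.31]
```

```bash
python3 -m inch '[{"tx":0.05,"ty":0,"tz":0,"ax":0,"ay":0,"az":0,"jaw":0.5},{"tx":0,"ty":0,"tz":0,"ax":0,"ay":0,"az":0,"jaw":0.5}]'; python3 st.py | tail -1
python3 -m inch '[{"tx":0.05,"ty":0,"tz":0,"ax":0,"ay":0,"az":0,"jaw":0.5},{"tx":0,"ty":0,"tz":0,"ax":0,"ay":0,"az":0,"jaw":0.5}]'; python3 st.py|tail -1
```

```text
t: 9.72
ee_pos: [577.8, -95.3, 265.8]
orientation: [-3.123, 0.326, 0.007]
ft_force: [-6.6, 4.6, 2.4]
width: 43.9
pin in tool [-14.47  80.47   9.82] F tool [-7.45 -3.11 -2.41]
t: 9.98
ee_pos: [578.4, -95.3, 265.9]
orientation: [-3.123, 0.326, 0.007]
ft_force: [-6.3, 5.1, 2.7]
width: 43.7
pin in tool [-14.98  80.53   9.82] F tool [-7.23 -3.67 -2.7 ]
```

```bash
python3 -m inch '[{"tx":0.05,"ty":0,"tz":0,"ax":0,"ay":0,"az":0,"jaw":0.5},{"tx":0,"ty":0,"tz":0,"ax":0,"ay":0,"az":0,"jaw":0.5}]'; python3 st.py | tail -1
python3 -m inch '[{"tx":0.05,"ty":0,"tz":0,"ax":0,"ay":0,"az":0,"jaw":0.5},{"tx":0,"ty":0,"tz":0,"ax":0,"ay":0,"az":0,"jaw":0.5}]'; python3 st.py|tail -1
```

```text
t: 10.22
ee_pos: [578.9, -95.4, 265.9]
orientation: [-3.123, 0.326, 0.007]
ft_force: [-6.0, 4.9, 2.7]
width: 43.8
pin in tool [-15.52  80.55   9.82] F tool [-6.93 -3.51 -2.65]
t: 10.48
ee_pos: [579.3, -95.5, 265.8]
orientation: [-3.123, 0.326, 0.007]
ft_force: [-6.5, 4.1, 3.1]
width: 44.2
pin in tool [-15.89  80.6    9.79] F tool [-7.24 -2.71 -3.05]
```

```bash
python3 -m inch '[{"tx":0.04,"ty":0,"tz":0,"ax":0,"ay":0,"az":0,"jaw":0.5},{"tx":0,"ty":0,"tz":0,"ax":0,"ay":0,"az":0,"jaw":0.5}]'; python3 st.py | tail -1
```

```text
t: 10.72
ee_pos: [579.4, -95.5, 265.7]
orientation: [-3.123, 0.326, 0.008]
ft_force: [-7.2, 5.5, 3.3]
width: 43.6
pin in tool [-16.07  80.62   9.72] F tool [-8.17 -3.89 -3.28]
```

```bash
python3 -m inch '[{"tx":0.05,"ty":0,"tz":0,"ax":0,"ay":0,"az":0,"jaw":0.5},{"tx":0,"ty":0,"tz":0,"ax":0,"ay":0,"az":0,"jaw":0.5}]'; python3 st.py | tail -1
```

```text
t: 10.98
ee_pos: [579.7, -95.5, 265.7]
orientation: [-3.123, 0.326, 0.009]
ft_force: [-7.2, 6.7, 3.3]
width: 44.1
pin in tool [-16.31  80.61   9.68] F tool [-8.46 -5.04 -3.28]
```

```bash
python3 -m inch '[{"tx":0.04,"ty":0,"tz":0,"ax":0,"ay":0,"az":0,"jaw":0.5},{"tx":0,"ty":0,"tz":0,"ax":0,"ay":0,"az":0,"jaw":0.5}]'; python3 st.py | tail -1
```

```text
t: 11.22
ee_pos: [579.9, -95.6, 265.6]
orientation: [-3.122, 0.326, 0.01]
ft_force: [-8.4, 4.4, 4.3]
width: 43.9
pin in tool [-16.5   80.6    9.59] F tool [-9.15 -2.6  -4.27]
```

```bash
python3 -m inch '[{"tx":0.05,"ty":0,"tz":0,"ax":0,"ay":0,"az":0,"jaw":0.5},{"tx":0,"ty":0,"tz":0,"ax":0,"ay":0,"az":0,"jaw":0.5}]'; python3 st.py | tail -1
```

```text
t: 11.48
ee_pos: [580.1, -95.6, 265.6]
orientation: [-3.122, 0.326, 0.011]
ft_force: [-9.3, 6.1, 4.2]
width: 44.0
pin in tool [-16.75  80.63   9.55] F tool [-10.35  -4.1   -4.12]
```

```bash
python3 -m inch '[{"tx":0.05,"ty":0,"tz":0,"ax":0,"ay":0,"az":0,"jaw":0.5},{"tx":0,"ty":0,"tz":0,"ax":0,"ay":0,"az":0,"jaw":0.5}]'; python3 st.py | tail -1
```

```text
t: 11.72
ee_pos: [580.4, -95.6, 265.4]
orientation: [-3.122, 0.326, 0.012]
ft_force: [-10.0, 6.3, 4.1]
width: 44.0
pin in tool [-16.99  80.67   9.45] F tool [-11.07  -4.1   -3.97]
```

The force climbs linearly to 11 N while the motion halves, so the arm is hard on its stop. I'll back off, rise and look.

```bash
python3 -m inch '[{"tx":-0.5,"ty":0,"tz":0,"ax":0,"ay":0,"az":0,"jaw":0.5},{"tx":-0.5,"ty":0,"tz":0,"ax":0,"ay":0,"az":0,"jaw":0.5},{"tx":0,"ty":0,"tz":-3,"ax":0,"ay":0,"az":0,"jaw":0.5},{"tx":0,"ty":0,"tz":-5,"ax":0,"ay":0,"az":0,"jaw":0.5},{"tx":0,"ty":-3,"tz":-3,"ax":0,"ay":0,"az":0,"jaw":0.5},{"tx":0,"ty":-3,"tz":0,"ax":0,"ay":0,"az":0,"jaw":0.5},{"tx":0,"ty":0,"tz":0,"ax":0,"ay":0,"az":0,"jaw":1},{"tx":0,"ty":0,"tz":0,"ax":0,"ay":0,"az":0,"jaw":1}]'; python3 st.py; python3 look.py w5
python3 - <<'E'
from h import *
im=np.load('w5.npz')['im']; save('w5c.png',im[100:300,150:400],3)
E
```

```text
t: 12.72
ee_pos: [585.8, -36.8, 375.8]
orientation: [3.124, -0.326, -0.001]
ft_force: [0.6, -0.8, -0.1]
width: 60.3
t 12.725 p [585.83 -36.84 375.76] yaw -11.91289710547497 z [-0. -0. -1.] F [ 0.57 -0.79 -0.1 ] w 60.3141836823075
pin in tool [-10.25 139.22 119.84] F tool [0.72 0.65 0.1 ]
cam [599.2  28.3 536.9] [585.8 -37.1 375.7] [ 3.1 -0.3 -0. ]
hook 0.89 [243.8 259.4] 582 [559.9 -92.1 262.6] [ 530.8 -185.6   21.2] [568.6 -83.5 286.9]
hook 0.74 [249.1 299.2] 7570 [ 559.5 -188.9  227.1] [ 465.9 -209.5    9.2] [637.1 -84.8 284.5]
hutch 0.75 [253.1 299.1] 7857 [ 560.5 -188.1  228. ] [ 465.8 -209.6    6.7] [637.8 -19.4 468.1]
headset_mid 0.92 [104.4 152. ] 1742 [344.5  44.2  83.2] [318.9  -8.5   9.1] [373.4 104.7 112.8]
headset_mid 0.86 [220.3  12.6] 559 [580.5 217.4  55.8] [561.1 208.9  -0.1] [601.5 245.6  93.4]
headset_mid 0.79 [182.4  53.4] 3834 [532.4 138.9 142.5] [441.3  96.    0.6] [600.9 173.  163.4]
```

View pics/w5c.png

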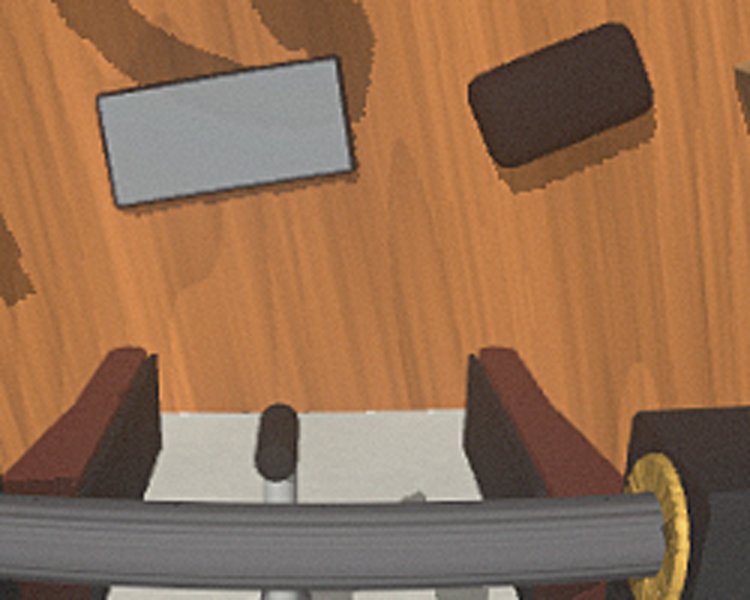

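```bash
python3 - <<'E'
from geo import *
p=at('w5',[242.3,253.5],286); pin=np.array([547,-171.]); v=p[:2]-pin
print(p,np.hypot(*v),np.degrees(np.arctan2(v[1],v[0])))
im,d,C=W('w5'); m=[x for x in masks_of('wrist','hook')][0]['pixels']; P=pts('wrist',m,d,C); T=P[(P[:,2]>283.5)&(P[:,2]<289)];print(len(T),T.mean(0))
# large headset in w4,w2: top geometry
for k in ['w2','w3','w4','w5']:
    im,d,C=W(k); P=pts('wrist',np.ones(d.shape,bool),d,C)
    Q=P[(P[:,2]>135)&(P[:,2]<172)&(abs(P[:,0]-520)<80)&(abs(P[:,1]-143)<60)]
    if len(Q)<50: continue
    print(k,len(Q),cv2.minAreaRect(Q[:,:2].astype(np.float32)),np.percentile(Q[:,2],[50,90,99]))
    a=np.radians(-19); e=np.array([np.cos(a),np.sin(a)]); s=(Q[:,:2]-[518,143])@e
    print([(b,round(float(np.median(Q[abs(s-b)<4,2])),1)) for b in range(-60,61,10) if (abs(s-b)<4).sum()>5])
E
```

```text
[563.25 -89.33 286.  ] 83.27517695394882 78.74429536600086
129 [562.17 -89.9  284.83]
w2 1733 ((519.1213989257812, 144.70501708984375), (32.681243896484375, 132.49050903320312), 70.89671325683594) [156.07 162.58 163.86]
[(-60, 139.5), (-50, 147.0), (-40, 154.0), (-30, 157.0), (-20, 160.2), (-10, 162.1), (0, 162.3), (10, 162.3), (20, 160.8), (30, 157.2), (40, 154.3), (50, 147.7), (60, 140.6)]
w3 1668 ((519.2618408203125, 144.69667053222656), (33.08174133300781, 133.83969116210938), 71.14078521728516) [155.79 162.67 163.94]
[(-60, 140.0), (-50, 147.1), (-40, 153.9), (-30, 156.9), (-20, 160.1), (-10, 162.5), (0, 162.2), (10, 162.5), (20, 160.7), (30, 157.3), (40, 154.3), (50, 147.7), (60, 141.0)]
w4 2179 ((519.1641235351562, 144.63034057617188), (33.75277328491211, 132.76608276367188), 70.7177963256836) [155.25 162.44 163.69]
[(-60, 139.6), (-50, 146.8), (-40, 153.5), (-30, 156.9), (-20, 160.1), (-10, 162.2), (0, 161.9), (10, 162.0), (20, 160.4), (30, 157.0), (40, 154.0), (50, 147.2), (60, 140.4)]
w5 2179 ((519.9632568359375, 144.42425537109375), (32.24835205078125, 133.5017852783203), 71.11813354492188) [156.83 162.75 163.98]
[(-60, 139.9), (-50, 147.3), (-40, 154.1), (-30, 157.3), (-20, 160.4), (-10, 162.3), (0, 162.5), (10, 162.4), (20, 160.9), (30, 157.7), (40, 154.3), (50, 148.2), (60, 140.7)]
```

The hook measures 78.7–78.9° in the world, against 78.85° for square out of the panel, so it is at the stop. Next is the headset: turn the jaws to its band width and go above the grip point, 25 mm off the middle so the fingers will straddle the rod from one side.

```bash
python3 -m inch '[{"tx":0,"ty":0,"tz":0,"ax":0,"ay":0,"az":-10.36,"jaw":1},{"tx":0,"ty":0,"tz":0,"ax":0,"ay":0,"az":-10.36,"jaw":1},{"tx":0,"ty":0,"tz":0,"ax":0,"ay":0,"az":-10.36,"jaw":1},{"tx":0,"ty":0,"tz":0,"ax":0,"ay":0,"az":-10.36,"jaw":1},{"tx":0,"ty":0,"tz":0,"ax":0,"ay":0,"az":-10.36,"jaw":1},{"tx":0,"ty":0,"tz":0,"ax":0,"ay":0,"az":-10.36,"jaw":1},{"tx":0,"ty":0,"tz":0,"ax":0,"ay":0,"az":-10.36,"jaw":1},{"tx":0,"ty":0,"tz":0,"ax":0,"ay":0,"az":-10.36,"jaw":1}]' | head -3
python3 -m inch '[{"tx":3.75,"ty":-3.68,"tz":0,"ax":0,"ay":0,"az":0,"jaw":1},{"tx":3.75,"ty":-3.68,"tz":0,"ax":0,"ay":0,"az":0,"jaw":1},{"tx":3.75,"ty":-3.68,"tz":0,"ax":0,"ay":0,"az":0,"jaw":1},{"tx":3.75,"ty":-3.68,"tz":0,"ax":0,"ay":0,"az":0,"jaw":1},{"tx":0,"ty":0,"tz":5,"ax":0,"ay":0,"az":0,"jaw":1},{"tx":0,"ty":0,"tz":5,"ax":0,"ay":0,"az":0,"jaw":1},{"tx":0,"ty":0,"tz":4,"ax":0,"ay":0,"az":0,"jaw":1},{"tx":0,"ty":0,"tz":0,"ax":0,"ay":0,"az":0,"jaw":1},{"tx":0,"ty":0,"tz":0,"ax":0,"ay":0,"az":0,"jaw":1}]'
python3 st.py; python3 - <<'E'
from st import *
o,R,p=state()
for off in (0,-25):
    c=np.array([519.2,144.5])+off*np.array([.9455,-.3256]); print(R.T@np.r_[c-p[:2],134-p[2]])
C=cal('wrist'); im,d=viewer.get_image('wrist'); save('w6.png',im,1.4)
E
```

```text
t: 13.98
ee_pos: [586.0, -36.8, 376.0]
orientation: [-2.553, -1.83, 0.0]
t: 15.1
ee_pos: [496.9, 153.5, 237.5]
orientation: [2.558, 1.822, 0.003]
ft_force: [0.2, -0.5, -0.3]
width: 87.7
t 15.1 p [496.92 153.46 237.51] yaw 70.9282924318168 z [ 0.  0. -1.] F [ 0.2  -0.47 -0.25] w 87.74828418217612
pin in tool [-290.27  153.38  -18.56] F tool [-0.38  0.34  0.25]
[ -1.3   23.83 103.55]
[ -1.33  -1.17 103.51]
```

View pics/w6.png

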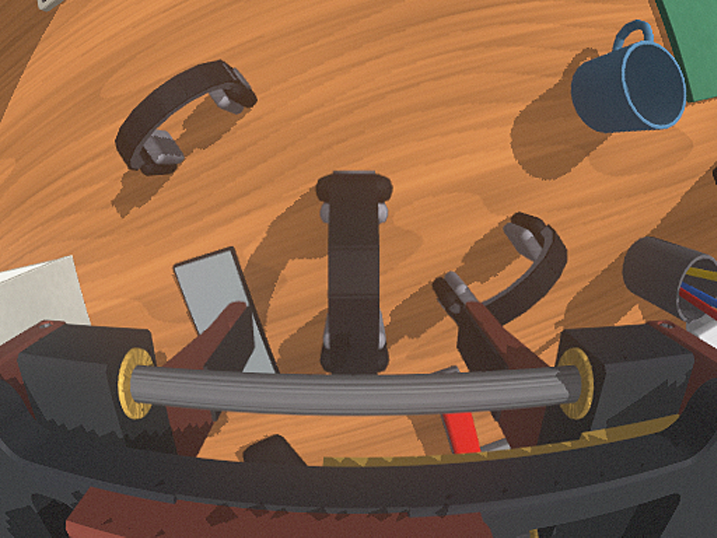

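The band (picture 355,270) is centred between the jaws and square to them. I'll descend and close.

```bash
python3 -m inch '[{"tx":-0.13,"ty":-0.12,"tz":3,"ax":0,"ay":0,"az":0,"jaw":1},{"tx":0,"ty":0,"tz":3,"ax":0,"ay":0,"az":0,"jaw":1},{"tx":0,"ty":0,"tz":3,"ax":0,"ay":0,"az":0,"jaw":0.8},{"tx":0,"ty":0,"tz":1.35,"ax":0,"ay":0,"az":0,"jaw":0.6},{"tx":0,"ty":0,"tz":0,"ax":0,"ay":0,"az":0,"jaw":0.45},{"tx":0,"ty":0,"tz":0,"ax":0,"ay":0,"az":0,"jaw":0.4},{"tx":0,"ty":0,"tz":0,"ax":0,"ay":0,"az":0,"jaw":0},{"tx":0,"ty":0,"tz":0,"ax":0,"ay":0,"az":0,"jaw":0},{"tx":0,"ty":0,"tz":0,"ax":0,"ay":0,"az":0,"jaw":0},{"tx":0,"ty":0,"tz":0,"ax":0,"ay":0,"az":0,"jaw":0}]'; python3 st.py
```

```text
t: 16.4
ee_pos: [494.7, 152.8, 133.2]
orientation: [2.558, 1.823, 0.002]
ft_force: [-1.0, 0.3, 6.3]
width: 29.7
t 16.4 p [494.73 152.85 133.16] yaw 70.95661698644268 z [ 0.  0. -1.] F [-0.95  0.27  6.33] w 29.69635888474597
pin in tool [-288.98  155.17 -122.93] F tool [-0.05 -0.98 -6.33]
```

```bash
python3 -m inch '[{"tx":0,"ty":0,"tz":-0.3,"ax":0,"ay":0,"az":0,"jaw":0},{"tx":0,"ty":0,"tz":-0.7,"ax":0,"ay":0,"az":0,"jaw":0},{"tx":0,"ty":0,"tz":-1,"ax":0,"ay":0,"az":0,"jaw":0},{"tx":0,"ty":0,"tz":-1,"ax":0,"ay":0,"az":0,"jaw":0},{"tx":0,"ty":0,"tz":-2,"ax":0,"ay":0,"az":0,"jaw":0},{"tx":0,"ty":0,"tz":-3,"ax":0,"ay":0,"az":0,"jaw":0},{"tx":0,"ty":0,"tz":-2,"ax":0,"ay":0,"az":0,"jaw":0},{"tx":0,"ty":0,"tz":0,"ax":0,"ay":0,"az":0,"jaw":0}]'; python3 st.py
python3 - <<'E'
from h import *
C=cal('scene'); im,d=viewer.get_image('scene'); save('s2.png',im[130:290,160:340],4)
P=pts('scene',np.ones(d.shape,bool),d,C)
Q=P[(P[:,2]>150)&(P[:,2]<290)&(abs(P[:,0]-520)<110)&(abs(P[:,1]-143)<70)]
for k in [(im,d,C)]:
    e=np.array([.9455,-.3256]); s=(Q[:,:2]-[519.2,144.5])@e
    print([(b,round(float(np.percentile(Q[abs(s-b)<4,2],90)),1)) for b in range(-80,81,10) if (abs(s-b)<4).sum()>4])
E
```

```text
t: 17.4
ee_pos: [495.4, 152.9, 234.5]
orientation: [2.557, 1.823, 0.006]
ft_force: [0.9, -0.4, -2.9]
width: 29.7
t 17.4 p [495.36 152.88 234.5 ] yaw 70.95398110031961 z [ 0.  0. -1.] F [ 0.86 -0.41 -2.94] w 29.676999108394284
pin in tool [-289.25  154.58  -21.65] F tool [-0.12  0.93  2.95]
[(-70, 190.4), (-60, 184.5), (-50, 183.1), (-40, 258.0), (-30, 282.5), (-20, 287.1), (-10, 282.8), (0, 267.0), (10, 267.1), (20, 266.4), (30, 264.2), (40, 260.6), (50, 254.7), (60, 246.7), (70, 239.1), (80, 219.4)]
```

View pics/s2.png

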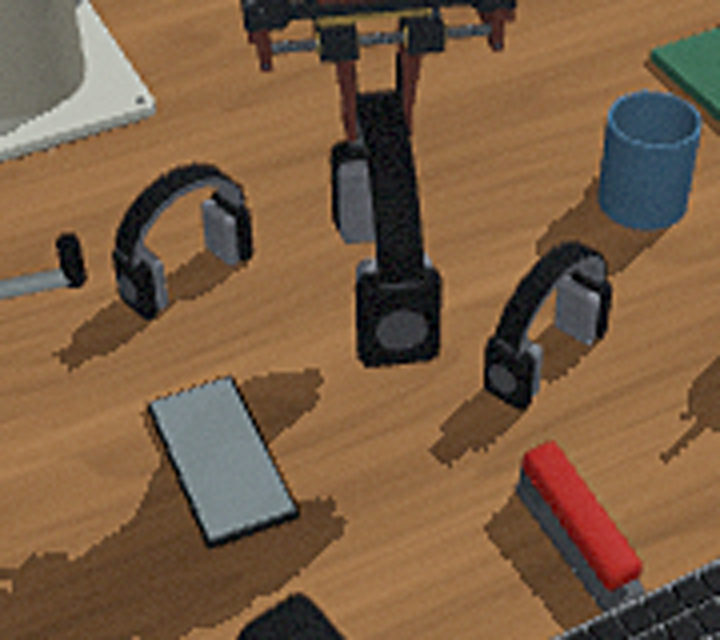

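The headset is held level: its top is at 267 mm against a TCP of 234.5 mm. The swung-out hook is at picture (70,260). Next I'll rise, align with the arm and carry it over the seat.

```bash
python3 -m inch '[{"tx":0,"ty":0,"tz":-2.5,"ax":0,"ay":0,"az":0,"jaw":0},{"tx":0,"ty":0,"tz":-2.5,"ax":0,"ay":0,"az":0,"jaw":0},{"tx":0,"ty":0,"tz":-2.5,"ax":0,"ay":0,"az":-3.9,"jaw":0},{"tx":0,"ty":0,"tz":0,"ax":0,"ay":0,"az":-4,"jaw":0}]'|head -2
python3 -m inch '[{"tx":-1.3,"ty":0.44,"tz":0,"ax":0,"ay":0,"az":0,"jaw":0},{"tx":-2.6,"ty":0.874,"tz":0,"ax":0,"ay":0,"az":0,"jaw":0},{"tx":-2.6,"ty":0.874,"tz":0,"ax":0,"ay":0,"az":0,"jaw":0},{"tx":-2.6,"ty":0.874,"tz":0,"ax":0,"ay":0,"az":0,"jaw":0},{"tx":-2.6,"ty":0.874,"tz":0,"ax":0,"ay":0,"az":0,"jaw":0},{"tx":-2.6,"ty":0.874,"tz":0,"ax":0,"ay":0,"az":0,"jaw":0},{"tx":-2.6,"ty":0.874,"tz":0,"ax":0,"ay":0,"az":0,"jaw":0},{"tx":-2.6,"ty":0.874,"tz":0,"ax":0,"ay":0,"az":0,"jaw":0},{"tx":-2.6,"ty":0.874,"tz":0,"ax":0,"ay":0,"az":0,"jaw":0},{"tx":-2.6,"ty":0.874,"tz":0,"ax":0,"ay":0,"az":0,"jaw":0},{"tx":-1.5,"ty":0.4,"tz":0,"ax":0,"ay":0,"az":0,"jaw":0},{"tx":0,"ty":0,"tz":0,"ax":0,"ay":0,"az":0,"jaw":0}]' >/dev/null
cat > tgt.py <<'E'
from st import *
o,R,p=state(); print(p,np.degrees(np.arctan2(R[1,0],R[0,0])),'F',o['ft_force'],'w',o['width'],'t',o['t'])
s=pin+45*np.array([np.cos(seat_dir),np.sin(seat_dir)]); print('seat in tool minus (0,25.9)',R.T@np.r_[s-p[:2],244.2-p[2]]-[0,25.9,0])
E
python3 tgt.py
```

```text
t: 17.95
ee_pos: [494.8, 152.7, 308.4]
[ 528.53 -122.19  306.79] 78.71016465445068 F [-0.54 -0.   -2.64] w 29.549470179009425 t 19.45
seat in tool minus (0,25.9) [ 0.74  1.76 62.55]
```

```bash
python3 -m inch '[{"tx":0.07,"ty":0.17,"tz":0,"ax":0,"ay":0,"az":0,"jaw":0},{"tx":0,"ty":0,"tz":1.5,"ax":0,"ay":0,"az":0,"jaw":0},{"tx":0,"ty":0,"tz":1.5,"ax":0,"ay":0,"az":0,"jaw":0},{"tx":0,"ty":0,"tz":1,"ax":0,"ay":0,"az":0,"jaw":0},{"tx":0,"ty":0,"tz":0.5,"ax":0,"ay":0,"az":0,"jaw":0},{"tx":0,"ty":0,"tz":0.5,"ax":0,"ay":0,"az":0,"jaw":0},{"tx":0,"ty":0,"tz":0,"ax":0,"ay":0,"az":0,"jaw":0}]' >/dev/null
python3 tgt.py
python3 - <<'E'
from h import *
im,d=viewer.get_image('scene'); im2,d2=viewer.get_image('top')
A=cv2.resize(im[120:260,100:240],(400,400)); B=cv2.resize(im2[150:270,340:460],(400,400)); save('p1.png',np.hstack([A,B]))
E
```

```text
[ 530.79 -120.95  257.36] 78.84934058325294 F [-0.31  0.52 -1.54] w 29.761844090629538 t 20.325
seat in tool minus (0,25.9) [-0.97 -0.31 13.15]
```

View pics/p1.png

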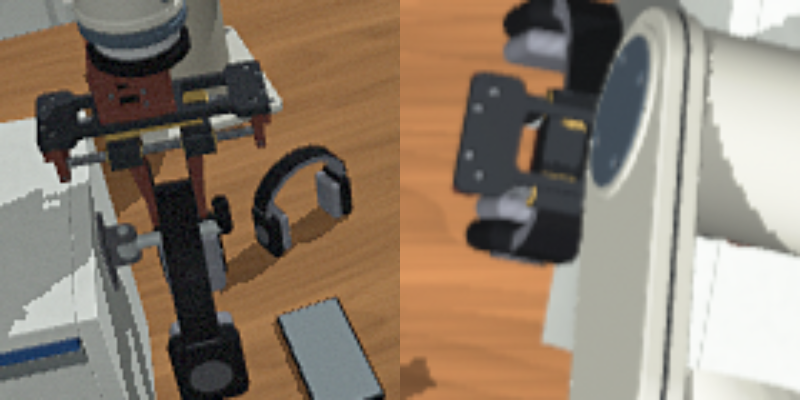

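Left view: the band is over the rod between pin (120,240) and post (222,212), with the fingers to one side of the rod. I'll lower gently.

```bash
python3 -m inch '[{"tx":-0.05,"ty":0,"tz":0.3,"ax":0,"ay":0,"az":0,"jaw":0},{"tx":0,"ty":0,"tz":0.3,"ax":0,"ay":0,"az":0,"jaw":0},{"tx":0,"ty":0,"tz":0.2,"ax":0,"ay":0,"az":0,"jaw":0},{"tx":0,"ty":0,"tz":0.1,"ax":0,"ay":0,"az":0,"jaw":0},{"tx":0,"ty":0,"tz":0,"ax":0,"ay":0,"az":0,"jaw":0},{"tx":0,"ty":0,"tz":0,"ax":0,"ay":0,"az":0,"jaw":0}]' >/dev/null; python3 tgt.py
python3 -m inch '[{"tx":0,"ty":0,"tz":0.1,"ax":0,"ay":0,"az":0,"jaw":0},{"tx":0,"ty":0,"tz":0,"ax":0,"ay":0,"az":0,"jaw":0},{"tx":0,"ty":0,"tz":0,"ax":0,"ay":0,"az":0,"jaw":0}]' >/dev/null; python3 tgt.py
```

```text
[ 530.83 -121.43  248.63] 78.85512685977842 F [ 0.25  0.43 -2.94] w 29.731262183063183 t 21.175
seat in tool minus (0,25.9) [-0.51 -0.45  4.43]
[ 530.81 -121.45  247.6 ] 78.85112066129409 F [-0.08 -0.25 -2.71] w 29.78813723370342 t 21.55
seat in tool minus (0,25.9) [-0.49 -0.43  3.41]
```

```bash
python3 -m inch '[{"tx":0,"ty":0,"tz":0.08,"ax":0,"ay":0,"az":0,"jaw":0},{"tx":0,"ty":0,"tz":0,"ax":0,"ay":0,"az":0,"jaw":0},{"tx":0,"ty":0,"tz":0,"ax":0,"ay":0,"az":0,"jaw":0}]' >/dev/null; python3 tgt.py
```

```text
[ 530.77 -121.44  246.78] 78.85133634596575 F [-0.06  0.28 -2.52] w 29.79249542917949 t 21.925
seat in tool minus (0,25.9) [-0.48 -0.39  2.58]
```

```bash
python3 -m inch '[{"tx":0,"ty":0,"tz":0.07,"ax":0,"ay":0,"az":0,"jaw":0},{"tx":0,"ty":0,"tz":0,"ax":0,"ay":0,"az":0,"jaw":0},{"tx":0,"ty":0,"tz":0,"ax":0,"ay":0,"az":0,"jaw":0}]' >/dev/null; python3 tgt.py|head -1
```

```text
[ 530.89 -121.45  246.3 ] 78.8532471023913 F [-0.28  0.36  0.23] w 29.705774256215385 t 22.3
```

```bash
python3 -m inch '[{"tx":0,"ty":0,"tz":0.07,"ax":0,"ay":0,"az":0,"jaw":0},{"tx":0,"ty":0,"tz":0,"ax":0,"ay":0,"az":0,"jaw":0},{"tx":0,"ty":0,"tz":0,"ax":0,"ay":0,"az":0,"jaw":0}]' >/dev/null; python3 tgt.py|head -1
```

```text
[ 530.99 -121.46  245.7 ] 78.8547866181526 F [-1.19  0.63  3.18] w 29.8345984979422 t 22.675
```

```bash
python3 -m inch '[{"tx":0,"ty":0,"tz":0.07,"ax":0,"ay":0,"az":0,"jaw":0},{"tx":0,"ty":0,"tz":0,"ax":0,"ay":0,"az":0,"jaw":0},{"tx":0,"ty":0,"tz":0,"ax":0,"ay":0,"az":0,"jaw":0}]' >/dev/null; python3 tgt.py|head -1
```

```text
[ 531.1  -121.48  245.22] 78.85247574507864 F [-2.63  0.61  6.61] w 29.712629587968273 t 23.05
```

Contact came at TCP z of about 246.7 mm, and I went slightly too far (about 9 N on the hook). I'll ease back to about the headset's weight, then release.

```bash
python3 -m inch '[{"tx":0,"ty":0,"tz":-0.13,"ax":0,"ay":0,"az":0,"jaw":0},{"tx":0,"ty":0,"tz":0,"ax":0,"ay":0,"az":0,"jaw":0},{"tx":0,"ty":0,"tz":0,"ax":0,"ay":0,"az":0,"jaw":0}]' >/dev/null; python3 tgt.py|head -1
```

```text
[ 530.85 -121.45  245.88] 78.85292672709211 F [-0.31  0.03  2.04] w 29.362563585046228 t 23.425
```

```bash
python3 -m inch '[{"tx":0,"ty":0,"tz":-0.05,"ax":0,"ay":0,"az":0,"jaw":0},{"tx":0,"ty":0,"tz":0,"ax":0,"ay":0,"az":0,"jaw":0.36},{"tx":0,"ty":0,"tz":0,"ax":0,"ay":0,"az":0,"jaw":0.4},{"tx":0,"ty":0,"tz":0,"ax":0,"ay":0,"az":0,"jaw":0.45},{"tx":0,"ty":0,"tz":0,"ax":0,"ay":0,"az":0,"jaw":0.5},{"tx":0,"ty":0,"tz":0,"ax":0,"ay":0,"az":0,"jaw":0.5},{"tx":0,"ty":0,"tz":0,"ax":0,"ay":0,"az":0,"jaw":0.5},{"tx":0,"ty":0,"tz":0,"ax":0,"ay":0,"az":0,"jaw":0.5}]' >/dev/null; python3 tgt.py
python3 - <<'E'
from h import *
im,d=viewer.get_image('scene'); np.savez('s3.npz',im=im,d=d); save('p2.png',cv2.resize(im[130:260,100:240],(640,594)))
E
```

```text
[ 530.77 -121.43  246.47] 78.85462210879466 F [-0.14 -0.14  0.09] w 44.13184336870361 t 24.425
seat in tool minus (0,25.9) [-0.5  -0.39  2.27]
```

View pics/p2.png

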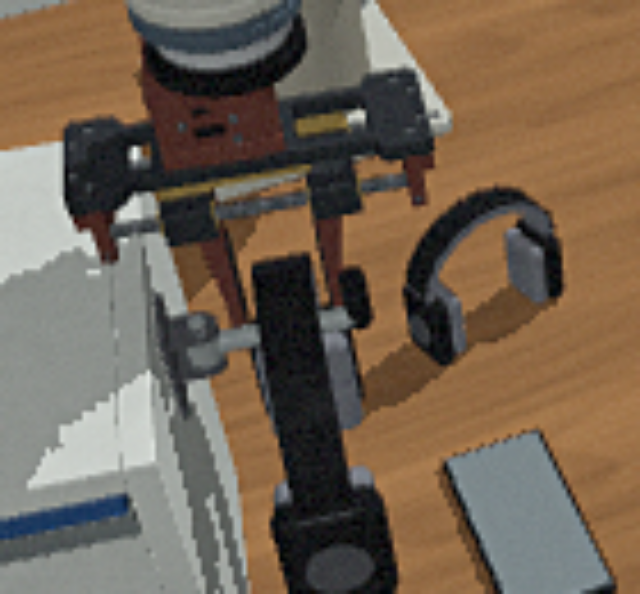

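It is released and hanging on the rod between pin (195,340) and post (352,300), and the fingers are clear with no force. I'll withdraw straight up.

```bash
python3 -m inch '[{"tx":0,"ty":0,"tz":-1,"ax":0,"ay":0,"az":0,"jaw":0.5},{"tx":0,"ty":0,"tz":-2,"ax":0,"ay":0,"az":0,"jaw":0.5},{"tx":0,"ty":0,"tz":-3,"ax":0,"ay":0,"az":0,"jaw":0.5},{"tx":0,"ty":0,"tz":-4,"ax":0,"ay":0,"az":0,"jaw":0.5},{"tx":0,"ty":-4,"tz":-4,"ax":0,"ay":0,"az":0,"jaw":0.5},{"tx":0,"ty":-5,"tz":0,"ax":0,"ay":0,"az":0,"jaw":0.5},{"tx":0,"ty":-5,"tz":0,"ax":0,"ay":0,"az":0,"jaw":0.5},{"tx":0,"ty":0,"tz":0,"ax":0,"ay":0,"az":0,"jaw":0.5},{"tx":0,"ty":0,"tz":0,"ax":0,"ay":0,"az":0,"jaw":0.5},{"tx":0,"ty":0,"tz":0,"ax":0,"ay":0,"az":0,"jaw":0.5}]' >/dev/null; python3 tgt.py|head -1
cat > chk.py <<'E'
from st import *
e=np.array([np.sin(seat_dir),-np.cos(seat_dir)]);f=np.array([np.cos(seat_dir),np.sin(seat_dir)])
for n in ('scene','top'):
    im,d=viewer.get_image(n); P=pts(n,np.ones(d.shape,bool),d)
    if n=='scene': A=cv2.resize(im[130:260,100:240],(400,371))
    else: A=np.hstack([A,cv2.resize(im[150:270,340:460],(400,371))])
    Q=P[(P[:,2]>225)&(P[:,2]<283)]; q=Q[:,:2]-pin; s=q@e; r=q@f
    k=(abs(s)<80)&(r>27)&(r<63); s,r,z=s[k],r[k],Q[k,2]
    print(n,'band along arm',np.percentile(r,[3,97]),'profile',[(b,round(float(np.percentile(z[abs(s-b)<4],80)),1)) for b in range(-70,71,10) if (abs(s-b)<4).sum()>3])
    for th in ['mug','mouse','phone','pen_cup','stapler']:
        for m in masks_of(n,th)[:1]: print(th,np.median(pts(n,m['pixels'],d),0),end=' ')
    print()
save('p3.png',A)
E
python3 chk.py
```

```text
[394.45 -94.61 386.64] 78.85830702588362 F [-0.07 -0.23  0.43] w 43.80904026152017 t 25.725
scene band along arm [30.08 59.65] profile [(-60, 258.1), (-50, 264.0), (-40, 270.9), (-30, 274.0), (-20, 276.8), (-10, 278.3), (0, 278.5), (10, 278.8), (20, 277.2), (30, 273.5), (40, 269.9), (50, 264.6), (60, 257.2), (70, 246.8)]
mug [449.82 442.09  62.51] mouse [ 568.52 -350.21  217.09] phone [546.57  -8.    10.45] pen_cup [648.92 450.65  71.55] stapler [735.38 185.53  40.05] 
top band along arm [30.06 60.16] profile [(-70, 247.3), (-60, 257.0), (-50, 264.1), (-40, 269.4), (-30, 273.4), (-20, 275.8), (-10, 277.1), (0, 277.4), (10, 277.1), (20, 276.1), (30, 272.8), (40, 268.5), (50, 263.3), (60, 254.9), (70, 244.4)]
mug [430.42 466.21  30.36] mouse [737.76 -20.23  28.2 ] phone [536.41  -5.49   8.83] pen_cup [637.59 468.26  63.5 ] stapler [723.06 191.71  41.64]
```

View pics/p3.png

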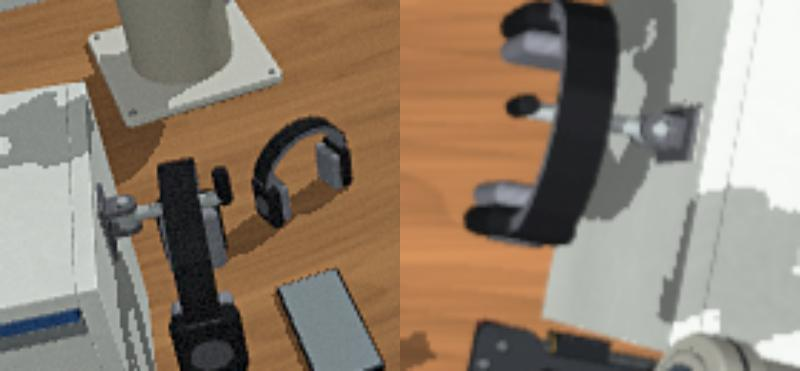

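```bash
python3 -m inch '[{"tx":0,"ty":0,"tz":0,"ax":0,"ay":0,"az":0,"jaw":0.5},{"tx":0,"ty":0,"tz":0,"ax":0,"ay":0,"az":0,"jaw":0.5},{"tx":0,"ty":0,"tz":0,"ax":0,"ay":0,"az":0,"jaw":0.5},{"tx":0,"ty":0,"tz":0,"ax":0,"ay":0,"az":0,"jaw":0.5},{"tx":0,"ty":0,"tz":0,"ax":0,"ay":0,"az":0,"jaw":0.5},{"tx":0,"ty":0,"tz":0,"ax":0,"ay":0,"az":0,"jaw":0.5},{"tx":0,"ty":0,"tz":0,"ax":0,"ay":0,"az":0,"jaw":0.5},{"tx":0,"ty":0,"tz":0,"ax":0,"ay":0,"az":0,"jaw":0.5}]' >/dev/null; python3 chk.py | grep band; python3 -c "
from workcell import ctrl; print(ctrl.close_job())"
```

```text
scene band along arm [29.97 59.61] profile [(-60, 256.4), (-40, 270.5), (-30, 273.3), (-20, 277.0), (-10, 278.3), (0, 278.4), (10, 278.9), (20, 276.9), (30, 273.6), (40, 270.2), (50, 264.7), (60, 257.2), (70, 248.1)]
top band along arm [30.14 60.21] profile [(-70, 247.5), (-60, 256.3), (-50, 263.2), (-40, 269.5), (-30, 272.6), (-20, 275.8), (-10, 277.3), (0, 277.2), (10, 276.6), (20, 275.6), (30, 272.0), (40, 268.1), (50, 262.5), (60, 255.2), (70, 245.6)]
the job is handed in; nothing more can be done
None
```

The hook is swung out against its stop and the large headset hangs on it by the middle of its band, released. The job is handed in; no verdict is reported.

- **Hook:** I pushed the post round with one finger until the force rose at the stop, to 11 N along the push and about 12–13 N in all. That is below the 24 N at which the plate tears off. The arm then measured about 78.8° in the world, against 78.85° for square out from the panel.
- **Setting down:** I gripped the band 26 mm off its middle and lowered it in small steps. I went one step too far, which put about 9 N on the hook against the 12 N limit. I eased back to roughly 2–4 N before opening the fingers.
- **Last checks:** Both fixed cameras show the band 30–60 mm from the pin, centred on the 45 mm seat. It is level, and its profile did not change over 1 s. The force reading was near zero with the gripper well clear, and the job took about 27 s of the 72 s allowed.
- **Bystanders:** The mug, phone, pen cup and stapler measured within about 2 mm of where they started. The network gave wrong detections for the mouse: the hutch in the last scene view, and the mug in the first top view. The mouse therefore has only a rough check, about 8 mm between two different views, but nothing went near it.

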